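# Start-up order on the desk switch box

## Task

Start up the print station from the low grey switch box on the desk: with the fingertips gently press the round key, then the long bar key, then the square key, each fully down so that it stays down, in that order. Leave the cross-shaped key up, do not grasp or disturb the small things beside the box, and finish with the arm clear of everything.

Things in the scene. Friction and masses are not known exactly. Their poses are not given: they have to be found in the camera images.
- switch_box: Low square grey switch box fixed to the desk, 146 x 146 mm, top 42 mm above the desk; origin at the centre of its underside, z up, x and y along its sides. Four white latching push keys of equal height stand at the corners of a 68 mm square about its centre; which key sits in which corner changes. Each takes about 2 to 3 N to press and has a springy cap; never press with more than 25 N.
- key_round_top (a point): Round white key, 30 mm in diameter. Its top face lies 64 mm above the desk, 22 mm proud of the box, when up and 56 mm when latched down; the point is the middle of that top face and moves with the key; its x and y axes run along the sides of the box.
- key_bar_top (a point): Long bar-shaped white key, 22 mm along the box's x, 48 mm along the box's y. Its top face lies 64 mm above the desk, 22 mm proud of the box, when up and 56 mm when latched down; the point is the middle of that top face and moves with the key; its x and y axes run along the sides of the box.
- key_square_top (a point): Square white key, 28 x 28 mm. Its top face lies 64 mm above the desk, 22 mm proud of the box, when up and 56 mm when latched down; the point is the middle of that top face and moves with the key; its x and y axes run along the sides of the box.
- key_cross_top (a point): White key in the shape of a plus sign, 44 mm across, arms 12 mm wide; to be left up. Its top face lies 64 mm above the desk, 22 mm proud of the box, when up and 56 mm when latched down; the point is the middle of that top face and moves with the key; its x and y axes run along the sides of the box.
- key_round (a joint): Travel of the round key: 0 = up, 0.008 m = fully down. It slides against about 2 N of friction and stays where it is left; its cap yields on a spring (1.2 N per mm, 11 mm), so go about 2 mm deeper than the travel wanted.
- key_bar (a joint): Travel of the bar key: 0 = up, 0.008 m = fully down. It slides against about 2 N of friction and stays where it is left; its cap yields on a spring (1.2 N per mm, 11 mm), so go about 2 mm deeper than the travel wanted.
- key_square (a joint): Travel of the square key: 0 = up, 0.008 m = fully down. It slides against about 2 N of friction and stays where it is left; its cap yields on a spring (1.2 N per mm, 11 mm), so go about 2 mm deeper than the travel wanted.
- key_cross (a joint): Travel of the cross key: 0 = up, 0.008 m = fully down. It slides against about 2 N of friction and stays where it is left; its cap yields on a spring (1.2 N per mm, 11 mm), so go about 2 mm deeper than the travel wanted.
- clip_box: Bystander: loose dark box for clips with a shut lid, 53 x 69 x 31 mm, beside the switch box's far side; origin at the centre of its underside.
- staple_box: Bystander: loose small carton, 42 x 88 x 27 mm, beside the switch box's far side; origin at the centre of its underside.
- binder_clip: Bystander: loose black binder clip, 23 x 41 x 36 mm, beside the switch box's right (-y) side; origin at the centre of its underside.

How it is judged:
By the outcome, as a careful person would: the job done as asked, in the order asked, and still so for the second after the job is handed in, with the robot touching nothing.
It also fails if it takes over 38 s, if anything falls off the work surface, if the arm or the gripper's body presses on something with over 40 N, if the wrist force passes 120 N, or if a joint passes its speed limit or range.

## Robot

A 6-joint arm with a two-finger parallel gripper is mounted at the origin on a cart in front of the work surface, level with it; the furniture and walls round the work are solid. World frame = base frame: x ahead of the robot, y to its left, z up, the work surface at z = 0. Lengths are in m, angles in rad, forces in N, time in s.
With the tool pointing down it reaches from about 0.35 to 0.775 m from the base axis. Payload 5.5 kg.
Tool frame: the origin (TCP) lies midway between the tips of the shut fingers; the grasp point (between the pads) lies grip_point_offset behind it (grip_point_offset is the distance from the TCP to the grasp point, in m); z points along the fingers, y is the direction in which the jaws open and shut (so a half turn about z gives the same grasp; the last joint's range is limited). The gripper opens to 85 mm and grips with 20 to 120 N. Pads are 22 mm wide; open, the fingers measure 114 mm over their backs; the gripper's body (76 mm by 85 mm) begins 54 mm behind the grasp point. The pads swing forward as they close: fully open they stand 13 mm farther back than shut.
Start: joints at [0.98, 0.313, 0.046, 1.304, 0, 1.431], TCP at [0.251, 0.518, 0.206] pointing down, gripper open.
Joint ranges: [-2.76, 2.76], [-0.86, 1.69], [-1.03, 1.26], [-2.2, 2.34], [-1.47, 1.5], [-3.14, 3.14]. Speed limits (rad/s): [2.57, 2.57, 3.14, 3.14, 3.14, 3.14].

## Interface

Orientations are given as a unit quaternion [w, x, y, z].
In Python, from workcell import * gives the robot as it stands.
- The arm moves only by the tool send_rows, never from a script. Its argument "series" is one flat list of numbers, 7 for each row, row after row: the shift along the tool's x, y, z in cm, then the turn, a rotation vector about the tool's x, y, z in degrees, then the opening, from 0 (shut) to 1 (fully open). A call has 1 to 10 rows; each row is the pose to reach, as a shift and turn from the pose commanded when the call began, along the tool's axes at that moment; what a row does not reach only later rows make up. A row lasts 1/12 s, in which the tool goes at most 41.7 mm and 7.16 degrees, less where a joint would pass 70% of its speed; a pose out of reach is approached as far as the arm can. A call with a gripper value outside its range is refused whole. The fingers move at their own pace and stop on an object; "newtons" is the grip in N (left out, the last holds). Time passes only in rows, so rows that repeat a pose let the fingers close. It gives the time, the measured TCP pose, the force and the opening at its end, in the units of the state.
- get_state(): the state, without advancing time (a new reading comes with each control period).
- read_camera(name): name is "scene" or "top" or "wrist"; returns the picture (400x640x3 uint8, blue, green, red); there is no depth.
- camera_info(name): a dict with "K" (3x3 intrinsics, pixels), "xyz" and "attitude" of the camera in the world. Camera axes: x right, y down, z forward; pixel columns grow to the right and rows downward; lengths in m; the calibration is good to about 2 mm. A picture is of the moment at which its call begins: read the wrist's pose just before it. camera_info takes no time and is no camera call; for the wrist camera it gives the pose at the moment of the call.
- hand_in(): hands the job in, once; it reports no verdict.
Trained networks look in the newest picture that a camera, given by its name, has taken for a name from the list of things; names that differ only in an ending like _2 or _b are one class to them, and where a whole thing is asked for, a point or a joint stands for the part that bears it (a point fixed in the world has none). Each returns a list of dicts, best first, with "p" (0 to 1); they miss things now and then, are a little off and sometimes report something else, mostly with a low value. They report only what shows in the picture. A call takes as long as a camera call.
- silhouettes(camera, label): "pixels" (400x640 bool, what is visible of it) and "box" ([left, top, width, height] in pixels, round what is visible of it).
The state is a dict: "clock": time; "joint_pos": joint angles; "qvel": joint speeds; "tau": joint torques, N m; "tcp_pos": TCP position; "orientation": TCP orientation; "wrist_force": force on the tool from outside, world axes, zero at the start; "ft_torque": the same for the moment, N m; "finger_gap": finger opening in m.
Only numpy, scipy, OpenCV 4.12 (cv2) and the standard library are available. Lean on these libraries where they do the work, as an engineer would, in place of code of your own. Each camera call takes 0.05 s, during which the arm holds its last target. There are 200 camera calls.

## Working session

There is one attempt and no reset: what is moved stays moved. The work goes in short steps, Python scripts to look and compute and a tool call to move; the robot and the scene stay as the last step left them, time stands still between calls to the robot, and variables do not carry over. Pictures are saved under pics/ and viewed, about 8 in all and at most 12, crops included, and the job is handed in when it is done.

Besides the shell and the picture viewer there is one more tool, called after ">>>" as name(argument=value, ...), one argument or row to a line, values as JSON. send_rows: Moves the arm, as the interface text tells. Its arguments: {"type":"object","properties":{"series":{"type":"array"},"newtons":{"type":"number"}},"required":["series"]}

```bash
mkdir -p pics
cat > h.py <<'E'
from workcell import *
import numpy as np, cv2
from scipy.spatial.transform import Rotation as R
def rot(a):
    a=np.array(a,float)
    return a if a.shape==(3,3) else R.from_quat(np.r_[a[1:],a[0]]).as_matrix()
def px2w(ci,uv,z):
    d=rot(ci["attitude"])@np.linalg.inv(ci["K"])@np.r_[uv,1.]
    p=np.array(ci["xyz"]); return p+d*(z-p[2])/d[2]
def w2px(ci,P):
    q=np.array(ci["K"])@(rot(ci["attitude"]).T@(np.array(P)-ci["xyz"])); return q[:2]/q[2]
KEYS=["key_round","key_bar","key_square","key_cross"]
def find(cam,z=0.064):
    ci=camera_info(cam); im=read_camera(cam)
    for k in KEYS+["switch_box"]:
        for r in silhouettes(cam,k)[:2]:
            v,u=np.nonzero(r["pixels"])
            if len(u)==0: continue
            c=[u.mean(),v.mean()]
            print(cam,k,round(r["p"],2),np.round(c),len(u),np.round(px2w(ci,c,z if k!="switch_box" else .042),4))
    return ci,im
E
python3 - <<'E'
from h import *
s=get_state(); print(s)
for c in ["top","scene"]:
    ci,im=find(c); print(ci); cv2.imwrite(f"pics/{c}0.png",im)
E
```

```text
{'clock': 0.0, 'joint_pos': array([9.80389663e-01, 3.13995091e-01, 4.49572659e-02, 1.30357861e+00,
       1.66859149e-05, 1.43121406e+00]), 'qvel': array([ 2.57580707e-03,  3.24101467e-05, -4.90707121e-05, -5.24020732e-04,
       -2.78585068e-04, -1.77332270e-03]), 'tau': array([ 5.64291113e-04, -4.80625713e+01,  2.98534226e+01,  1.93973287e-02,
       -1.31816505e-04,  1.15246095e-05]), 'tcp_pos': array([0.25021346, 0.51708625, 0.20530304]), 'orientation': array([-3.32631653e-04,  2.23508067e-01,  9.74701655e-01, -8.47126521e-04]), 'wrist_force': array([-0.06449212,  0.85737257,  1.03097409]), 'ft_torque': array([-0.00585606,  0.03176768,  0.05050647]), 'finger_gap': 0.08512068603160017}
top key_bar 0.48 [333. 200.] 177 [ 0.5442 -0.3591  0.064 ]
top key_bar 0.35 [341. 227.] 121 [ 0.4797 -0.3793  0.064 ]
top key_square 0.46 [314. 235.] 176 [ 0.4591 -0.3156  0.064 ]
top key_cross 0.58 [306. 209.] 176 [ 0.5223 -0.2953  0.064 ]
top switch_box 0.82 [324. 221.] 2812 [ 0.4973 -0.3385  0.042 ]
{'K': array([[365.12040623,   0.        , 329.45230361],
       [  0.        , 365.12040623, 196.4
[... 156 characters left out ...]
20363, -0.69623081,  0.06319586])}
scene key_round 0.54 [318. 236.] 370 [ 0.4671 -0.3912  0.064 ]
scene key_bar 0.6 [328. 216.] 524 [ 0.5275 -0.3718  0.064 ]
scene key_square 0.75 [276. 230.] 421 [ 0.4464 -0.3285  0.064 ]
scene key_cross 0.82 [288. 210.] 484 [ 0.5077 -0.3079  0.064 ]
scene switch_box 0.9 [302. 247.] 4525 [ 0.4571 -0.3691  0.042 ]
scene switch_box 0.3 [288. 210.] 455 [ 0.5397 -0.2858  0.042 ]
{'K': array([[519.5039067 ,   0.        , 317.60641559],
       [  0.        , 519.5039067 , 203.0821184 ],
       [  0.        ,   0.        ,   1.        ]]), 'xyz': array([-0.08724114, -0.73263479,  0.47620143]), 'attitude': array([-0.44417234,  0.75366069, -0.41464905,  0.25054476])}
```

View images.

Run:
```python
import cv2,numpy as np
a=cv2.resize(cv2.imread("pics/top0.png")[150:290,250:410],None,fx=2.5,fy=2.5,interpolation=3)
b=cv2.resize(cv2.imread("pics/scene0.png")[150:325,200:400],None,fx=2,fy=2,interpolation=3)
cv2.imwrite("pics/a.png",np.hstack([a,b]))
```

```text
(no output)
```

View pics/a.png

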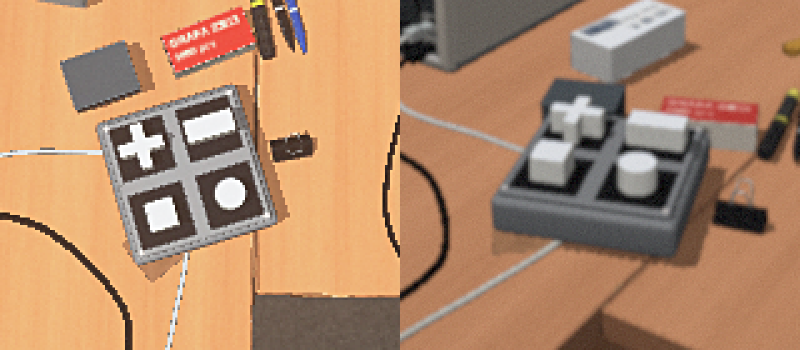

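View pics/top0.png

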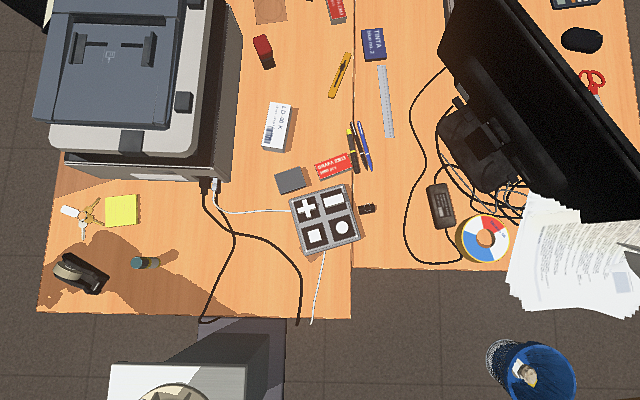

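View pics/scene0.png

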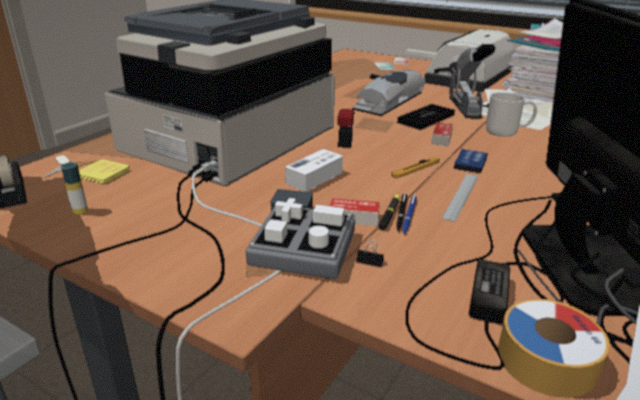

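```bash
cat >> h.py <<'E'
def todo(xyz,yaw=None):
    """shift (cm) and turn (deg) in tool axes to reach world xyz, tool straight down with tool x at world yaw (deg)"""
    s=get_state(); T=rot(s["orientation"]); d=T.T@(np.array(xyz)-s["tcp_pos"])*100
    out=[*np.round(d,2)]
    if yaw is not None:
        G=R.from_euler("z",yaw,degrees=True).as_matrix()@np.diag([1,-1,-1.])
        out+=[*np.round(R.from_matrix(T.T@G).as_rotvec(degrees=True),1)]
    print(out); return out
E
python3 - <<'E'
from h import *
todo([.479,-.379,.13],197)
E
```

```text
[np.float64(-59.63), np.float64(-70.75), np.float64(7.62), np.float64(0.0), np.float64(0.0), np.float64(-42.8)]
```

>>> send_rows(
  series=[-2.6,-3.06,0,0,0,-4,0,-5.2,-6.1,0,0,0,-8,0,-7.8,-9.2,0,0,0,-12,0,-10.3,-12.3,0,0,0,-16,0,-12.9,-15.3,0,0,0,-20,0,-15.5,-18.4,0,0,0,-24,0,-18.1,-21.4,0,0,0,-28,0,-20.7,-24.5,0,0,0,-32,0,-23.2,-27.5,0,0,0,-36,0,-25.8,-30.6,0,0,0,-42.8,0],
)

```text
clock: 1.43
tcp_pos: [0.3479, 0.1354, 0.2066]
orientation: [0.001, -0.137, 0.991, -0.0]
wrist_force: [1.6, 0.3, 0.6]
finger_gap: 0.0001
```

Run:
```python
from h import *
todo([.479,-.379,.205],197)
```

```text
[np.float64(1.39), np.float64(-53.07), np.float64(0.18), np.float64(-0.0), np.float64(0.1), np.float64(-1.2)]
```

>>> send_rows(
  series=[0.1,-4,0,0,0,0,0,0.2,-8,0,0,0,0,0,0.3,-12,0,0,0,0,0,0.4,-16,0,0,0,0,0,0.5,-20,0,0,0,0,0,0.6,-24,0,0,0,0,0,0.7,-28,0,0,0,0,0,0.8,-32,0,0,0,0,0,0.9,-36,0,0,0,0,0,1,-40,0,0,0,0,0],
)

```text
clock: 2.27
tcp_pos: [0.446, -0.2526, 0.2063]
orientation: [0.0, -0.136, 0.991, -0.0]
wrist_force: [0.7, 1.5, 0.1]
finger_gap: -0.0001
```

Run:
```python
from h import *
todo([.479,-.379,.205],197)
ci=camera_info("wrist"); print(ci)
ci,im=find("wrist"); cv2.imwrite("pics/w1.png",im)
```

```text
[np.float64(0.22), np.float64(-13.07), np.float64(0.14), np.float64(-0.0), np.float64(0.0), np.float64(-1.4)]
{'K': array([[290.61818505,   0.        , 322.54012683],
       [  0.        , 290.61818505, 201.27621441],
       [  0.        ,   0.        ,   1.        ]]), 'xyz': array([ 0.37818056, -0.27165403,  0.37388544]), 'attitude': array([0.08537299, 0.59884749, 0.78825181, 0.11292574])}
wrist key_round 0.95 [204. 181.] 744 [ 0.4779 -0.3779  0.064 ]
wrist key_bar 0.68 [213. 237.] 1046 [ 0.5404 -0.3576  0.064 ]
wrist key_square 0.6 [264. 179.] 803 [ 0.4576 -0.315   0.064 ]
wrist key_square 0.32 [270. 234.] 858 [ 0.5196 -0.2947  0.064 ]
wrist key_cross 0.44 [264. 179.] 787 [ 0.4578 -0.3152  0.064 ]
wrist switch_box 0.71 [245. 193.] 10245 [ 0.4867 -0.3367  0.042 ]
```

View pics/w1.png

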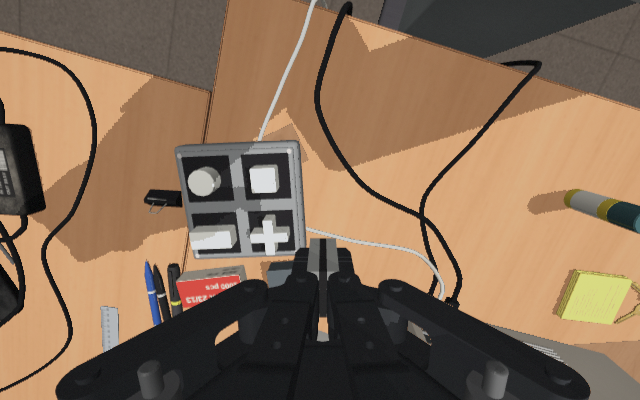

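>>> send_rows(
  series=[0.1,-4,0,0,0,-1.4,0,0.1,-8,0,0,0,-1.4,0,0.2,-12,0,0,0,-1.4,0,0.2,-13.1,1,0,0,-1.4,0,0.2,-13.1,4.5,0,0,-1.4,0,0.2,-13.1,8,0,0,-1.4,0,0.2,-13.1,11,0,0,-1.4,0,0.2,-13.1,12.5,0,0,-1.4,0,0.2,-13.1,12.5,0,0,-1.4,0],
)

```text
clock: 3.32
tcp_pos: [0.4769, -0.3726, 0.0769]
orientation: [-0.002, -0.149, 0.989, 0.004]
wrist_force: [-0.9, -0.9, -0.6]
finger_gap: 0.0001
```

Run:
```python
from h import *
todo([.479,-.379,.051],197); print(get_state()["tcp_pos"])
ci,im=find("wrist"); a=im[100:320,120:400]
cs,b=find("scene"); b=b[150:300,220:420]
cv2.imwrite("pics/w2.png",np.hstack([cv2.resize(a,(460,362),interpolation=3),cv2.resize(b,(340,362),interpolation=3)]))
```

```text
[np.float64(-0.02), np.float64(-0.7), np.float64(2.59), np.float64(0.4), np.float64(-0.2), np.float64(0.1)]
[ 0.47690167 -0.37257411  0.07691075]
wrist key_round 0.7 [308. 223.] 1578 [ 0.4769 -0.3828  0.064 ]
wrist key_bar 0.4 [322. 323.] 64 [ 0.5492 -0.3504  0.064 ]
wrist key_square 0.84 [406. 222.] 2255 [ 0.4575 -0.3206  0.064 ]
wrist key_square 0.48 [422. 335.] 145 [ 0.5379 -0.2761  0.064 ]
wrist key_cross 0.7 [401. 279.] 85 [ 0.4979 -0.3088  0.064 ]
wrist switch_box 0.93 [356. 214.] 16934 [ 0.4682 -0.3492  0.042 ]
scene key_round 0.7 [318. 237.] 388 [ 0.4666 -0.3913  0.064 ]
scene key_bar 0.78 [328. 215.] 584 [ 0.5287 -0.3715  0.064 ]
scene key_square 0.68 [329. 216.] 527 [ 0.5278 -0.3726  0.064 ]
scene key_square 0.58 [276. 231.] 418 [ 0.4455 -0.3291  0.064 ]
scene key_cross 0.84 [287. 210.] 409 [ 0.5069 -0.3077  0.064 ]
scene switch_box 0.8 [302. 247.] 4633 [ 0.4575 -0.3687  0.042 ]
```

View pics/w2.png

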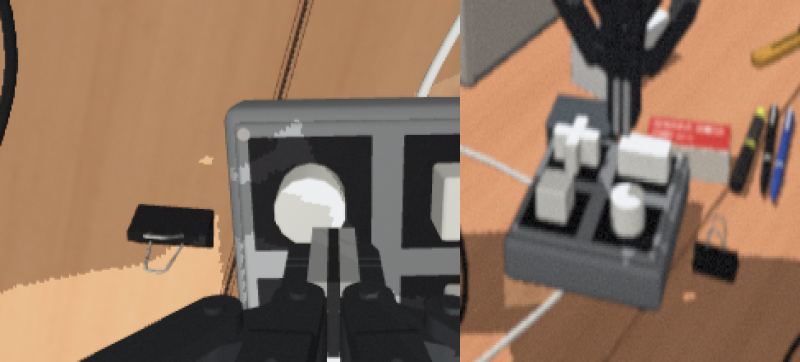

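Run:
```python
from h import *
s=get_state(); print(s["tcp_pos"],s["wrist_force"],np.abs(s["qvel"]).max())
for c in ["scene","wrist","top"]:
    ci=camera_info(c); print(c,ci["xyz"])
    for n,P in dict(tcp=s["tcp_pos"],round=[.479,-.379,.064],bar=[.542,-.358,.064],sq=[.459,-.316,.064],cross=[.522,-.295,.064]).items(): print(n,w2px(ci,P).round())
im=read_camera("scene"); cv2.imwrite("pics/s3.png",cv2.resize(im[120:300,200:440],None,fx=3,fy=3,interpolation=3))
```

```text
[ 0.47938412 -0.37722926  0.08159097] [ 0.02466148 -0.66785119  0.02403592] 0.004703827360543524
scene [-0.08724114 -0.73263479  0.47620143]
tcp [315. 220.]
round [316. 230.]
bar [325. 210.]
sq [274. 224.]
cross [286. 204.]
wrist [ 0.4121111  -0.39800844  0.24915267]
tcp [323. 235.]
round [320. 223.]
bar [323. 307.]
sq [418. 222.]
cross [412. 306.]
top [ 0.39705932 -0.35177817  0.92314263]
tcp [341. 227.]
round [341. 228.]
bar [333. 201.]
sq [314. 236.]
cross [306. 209.]
```

View pics/s3.png

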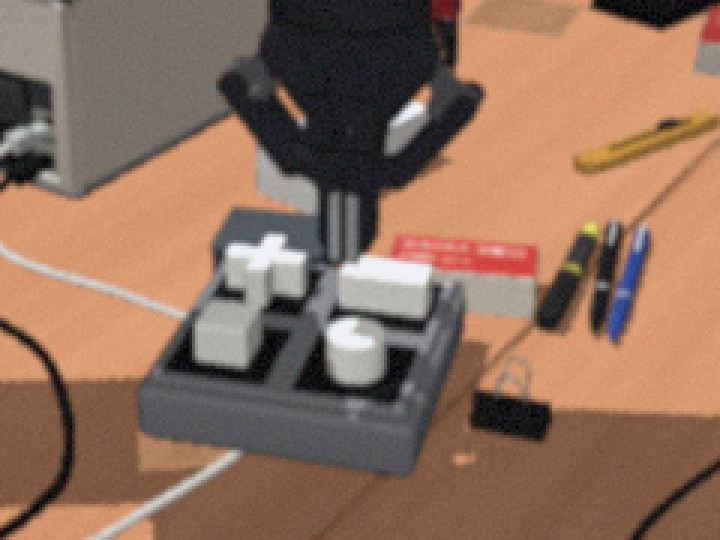

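Run:
```python
from h import *
a=read_camera("wrist")[170:290,250:400]; b=read_camera("top")[180:260,290:390]
# wrist crop origin (250,170) x2.6 ; top crop origin (290,180) x4
A=cv2.resize(a,(390,312),interpolation=2); B=cv2.resize(b,(390,312),interpolation=2)
cv2.imwrite("pics/w4.png",np.hstack([A,B]))
```

```text
(no output)
```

View pics/w4.png

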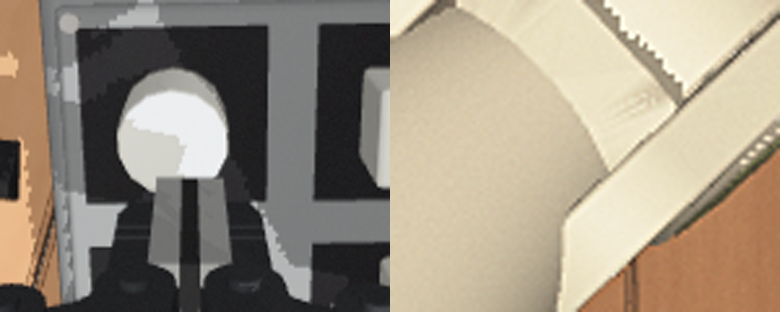

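Run:
```python
from h import *
s=get_state(); T=rot(s["orientation"]); p=s["tcp_pos"]
print(p, T[:,2])
for dx in (0,.011):
  for h in (0,.01,.015,.02,.025,.03):
    P=p+T@[dx,0,-h]; print(dx,h,w2px(camera_info("wrist"),P).round(1),w2px(camera_info("scene"),P).round(1))
```

```text
[ 0.47920831 -0.37708205  0.08117758] [ 3.12929585e-06  1.15967325e-04 -9.99999993e-01]
0 0 [322.7 234.5] [314.6 220.2]
0 0.01 [322.8 241.1] [314.7 214.4]
0 0.015 [322.8 244.7] [314.7 211.5]
0 0.02 [322.8 248.5] [314.7 208.5]
0 0.025 [322.8 252.6] [314.7 205.6]
0 0.03 [322.8 256.9] [314.7 202.6]
0.011 0 [322.7 217.8] [312.6 223.9]
0.011 0.01 [322.8 223.6] [312.7 218. ]
0.011 0.015 [322.8 226.7] [312.7 215.1]
0.011 0.02 [322.8 230.1] [312.7 212.1]
0.011 0.025 [322.8 233.6] [312.7 209.1]
0.011 0.03 [322.8 237.4] [312.7 206.1]
```

>>> send_rows(
  series=[0,-0.3,0.4,0,0,0,0,0,-0.3,0.8,0,0,0,0,0,-0.3,1.2,0,0,0,0,0,-0.3,1.5,0,0,0,0,0,-0.3,1.5,0,0,0,0,0,-0.3,1.5,0,0,0,0],
)

```text
clock: 4.57
tcp_pos: [0.4799, -0.3796, 0.0656]
orientation: [-0.0, -0.148, 0.989, 0.0]
wrist_force: [-0.4, 1.0, -0.1]
finger_gap: 0.0001
```

Run:
```python
from h import *
try: print(grip_point_offset)
except Exception as e: print(e)
s=get_state(); print(s["tcp_pos"],s["wrist_force"],s["finger_gap"])
```

```text
0.0187
[ 0.4798683  -0.37961404  0.06564479] [-0.38503272  0.99998806 -0.08270112] 5.2588903342909764e-05
```

Nothing touched yet; I keep going down in small steps, watching the force (the tips look about 30 mm short of the reported TCP).

>>> send_rows(
  series=[0,0,0.3,0,0,0,0,0,0,0.6,0,0,0,0,0,0,0.8,0,0,0,0,0,0,0.8,0,0,0,0],
)

```text
clock: 4.9
tcp_pos: [0.4799, -0.3796, 0.0576]
orientation: [-0.0, -0.148, 0.989, 0.0]
wrist_force: [-0.0, 0.2, -0.0]
finger_gap: -0.0001
```

Run:
```python
from h import *
s=get_state(); print(s["tcp_pos"],s["wrist_force"])
im=read_camera("scene")[160:280,230:400]; w=read_camera("wrist")[170:290,250:400]
cv2.imwrite("pics/s5.png",np.hstack([cv2.resize(w,(390,312),interpolation=2),cv2.resize(im,(408,312),interpolation=3)]))
```

```text
[ 0.47989029 -0.37959068  0.05757591] [-0.00542035  0.19034744 -0.0360001 ]
```

View pics/s5.png

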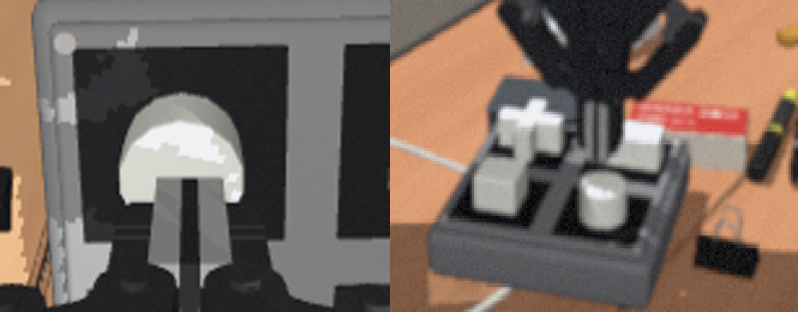

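>>> send_rows(
  series=[0,-0.1,0.4,0,0,0,0,0,-0.1,0.8,0,0,0,0,0,-0.1,1.2,0,0,0,0,0,-0.1,1.6,0,0,0,0,0,-0.1,2.0,0,0,0,0,0,-0.1,2.0,0,0,0,0],
)

```text
clock: 5.5
tcp_pos: [0.4802, -0.3807, 0.0372]
orientation: [-0.0, -0.148, 0.989, 0.0]
wrist_force: [0.5, 1.5, 1.7]
finger_gap: 0.0
```

>>> send_rows(
  series=[0,0,0.2,0,0,0,0,0,0,0.4,0,0,0,0,0,0,0.4,0,0,0,0],
)

```text
clock: 5.75
tcp_pos: [0.4804, -0.3808, 0.034]
orientation: [-0.0, -0.148, 0.989, 0.0]
wrist_force: [0.8, -0.5, 1.5]
finger_gap: 0.0001
```

>>> send_rows(
  series=[0,0,0.2,0,0,0,0,0,0,0.4,0,0,0,0,0,0,0.4,0,0,0,0],
)

```text
clock: 6.0
tcp_pos: [0.4804, -0.3809, 0.0299]
orientation: [0.0, -0.148, 0.989, 0.0]
wrist_force: [-0.6, -1.2, 1.4]
finger_gap: -0.0002
```

>>> send_rows(
  series=[0,0,0.2,0,0,0,0,0,0,0.3,0,0,0,0,0,0,0.3,0,0,0,0],
)

```text
clock: 6.25
tcp_pos: [0.4805, -0.381, 0.0274]
orientation: [0.0, -0.148, 0.989, -0.0]
wrist_force: [-0.9, 0.2, 3.9]
finger_gap: -0.0001
```

>>> send_rows(
  series=[0,0,0.2,0,0,0,0,0,0,0.2,0,0,0,0],
)

```text
clock: 6.42
tcp_pos: [0.4806, -0.381, 0.0256]
orientation: [0.0, -0.148, 0.989, -0.0]
wrist_force: [-0.9, 1.6, 6.6]
finger_gap: -0.0001
```

>>> send_rows(
  series=[0,0,0.2,0,0,0,0,0,0,0.2,0,0,0,0,0,0,0.2,0,0,0,0],
)

```text
clock: 6.67
tcp_pos: [0.4807, -0.3811, 0.0241]
orientation: [0.0, -0.148, 0.989, -0.0]
wrist_force: [-1.9, 1.3, 8.3]
finger_gap: -0.0
```

>>> send_rows(
  series=[0,0,-1,0,0,0,0,0,0,-3,0,0,0,0,0,0,-5,0,0,0,0,0,0,-5.5,0,0,0,0,0,0,-5.5,0,0,0,0],
)

```text
clock: 7.08
tcp_pos: [0.4816, -0.382, 0.08]
orientation: [0.001, -0.148, 0.989, -0.002]
wrist_force: [-0.5, 0.6, 0.8]
finger_gap: 0.0001
```

Run:
```python
from h import *
ci,im=find("wrist")
cs,b=find("scene")
todo([.543,-.359,.042],197)
cv2.imwrite("pics/c6.png",np.hstack([cv2.resize(im[100:340,200:500],(400,320)),cv2.resize(b[160:280,230:380],(400,320),interpolation=3)]))
```

```text
wrist key_round 0.93 [324. 218.] 1478 [ 0.4762 -0.383   0.064 ]
wrist key_bar 0.5 [323. 320.] 19 [ 0.5538 -0.3599  0.064 ]
wrist key_square 0.67 [420. 218.] 2128 [ 0.4577 -0.321   0.064 ]
wrist key_cross 0.82 [419. 291.] 617 [ 0.51   -0.3007  0.064 ]
wrist switch_box 0.8 [371. 212.] 17153 [ 0.4691 -0.3481  0.042 ]
scene key_round 0.63 [275. 231.] 412 [ 0.4455 -0.3287  0.064 ]
scene key_round 0.5 [318. 239.] 282 [ 0.4603 -0.3952  0.064 ]
scene key_bar 0.92 [329. 216.] 483 [ 0.5273 -0.3739  0.064 ]
scene key_bar 0.27 [318. 239.] 275 [ 0.4606 -0.3948  0.064 ]
scene key_square 0.9 [275. 230.] 424 [ 0.4461 -0.3284  0.064 ]
scene key_square 0.65 [318. 239.] 273 [ 0.4597 -0.3955  0.064 ]
scene key_cross 0.85 [288. 210.] 450 [ 0.5082 -0.3081  0.064 ]
scene key_cross 0.54 [276. 231.] 432 [ 0.4449 -0.3294  0.064 ]
scene switch_box 0.95 [302. 247.] 4602 [ 0.4579 -0.3687  0.042 ]
[np.float64(-6.63), np.float64(0.25), np.float64(3.59), np.float64(0.0), np.float64(-0.0), np.float64(0.0)]
```

View pics/c6.png

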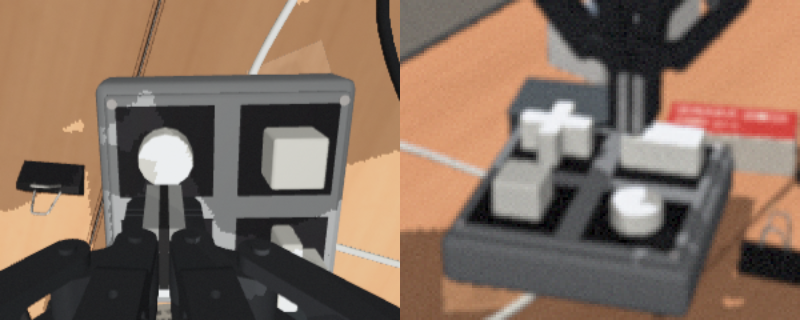

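>>> send_rows(
  series=[-3.3,0.1,0,0,0,0,0,-6.6,0.2,0,0,0,0,0,-6.6,0.2,1.5,0,0,0,0,0,-6.6,0.2,3,0,0,0,0,0,-6.6,0.2,3.6,0,0,0,0,0,-6.6,0.2,3.6,0,0,0,0],
)

```text
$.series: bad value
```

Run:
```python
from h import *
todo([.543,-.359,.024],197); s=get_state(); print(s["tcp_pos"],s["wrist_force"])
```

```text
[np.float64(-6.63), np.float64(0.25), np.float64(5.39), np.float64(0.0), np.float64(-0.0), np.float64(0.0)]
[ 0.48036498 -0.3807871   0.07791535] [0.74162201 0.56077962 0.17235296]
```

>>> send_rows(
  series=[-3.3,0.1,0,0,0,0,0,-6.6,0.2,0,0,0,0,0,-6.6,0.2,1.5,0,0,0,0,-6.6,0.2,3,0,0,0,0,-6.6,0.2,3.6,0,0,0,0,-6.6,0.2,3.6,0,0,0,0],
)

```text
clock: 8.18
tcp_pos: [0.5417, -0.3584, 0.0401]
orientation: [-0.001, -0.148, 0.989, 0.002]
wrist_force: [-0.1, 0.9, 0.1]
finger_gap: 0.0
```

Run:
```python
from h import *
todo([.543,-.359,.024],197); s=get_state(); print(s["tcp_pos"],s["wrist_force"])
```

```text
[np.float64(-0.11), np.float64(-0.1), np.float64(1.61), np.float64(0.2), np.float64(-0.1), np.float64(0.0)]
[ 0.54172628 -0.35844149  0.04008061] [-0.06533801  0.94509728  0.05487393]
```

>>> send_rows(
  series=[0,0,0.2,0,0,0,0,0,0,0.4,0,0,0,0,0,0,0.6,0,0,0,0,0,0,0.8,0,0,0,0,0,0,1.0,0,0,0,0,0,0,1.2,0,0,0,0,0,0,1.4,0,0,0,0,0,0,1.4,0,0,0,0],
)

```text
clock: 8.85
tcp_pos: [0.5432, -0.3601, 0.0283]
orientation: [0.0, -0.148, 0.989, -0.0]
wrist_force: [-0.1, -1.2, 4.3]
finger_gap: -0.0001
```

>>> send_rows(
  series=[0,0,0.2,0,0,0,0,0,0,0.3,0,0,0,0,0,0,0.3,0,0,0,0],
)

```text
clock: 9.1
tcp_pos: [0.5433, -0.3602, 0.0258]
orientation: [0.0, -0.148, 0.989, -0.001]
wrist_force: [-1.4, -0.3, 6.7]
finger_gap: -0.0001
```

>>> send_rows(
  series=[0,0,0.15,0,0,0,0,0,0,0.15,0,0,0,0],
)

```text
clock: 9.27
tcp_pos: [0.5433, -0.3602, 0.0245]
orientation: [0.0, -0.148, 0.989, -0.001]
wrist_force: [-1.2, -0.9, 8.0]
finger_gap: -0.0005
```

>>> send_rows(
  series=[0,0,-1,0,0,0,0,0,0,-3,0,0,0,0,0,0,-5,0,0,0,0,0,0,-5.5,0,0,0,0,0,0,-5.5,0,0,0,0],
)

```text
clock: 9.68
tcp_pos: [0.5441, -0.3603, 0.0805]
orientation: [0.001, -0.148, 0.989, -0.001]
wrist_force: [0.5, -0.5, 0.3]
finger_gap: 0.0002
```

Run:
```python
from h import *
ci,im=find("wrist"); cs,b=find("scene")
todo([.459,-.316,.042],197)
cv2.imwrite("pics/c7.png",np.hstack([cv2.resize(im[80:320,250:550],(400,320)),cv2.resize(b[160:280,230:380],(400,320),interpolation=3)]))
```

```text
wrist key_round 0.8 [320. 123.] 1695 [ 0.4809 -0.3813  0.064 ]
wrist key_bar 0.96 [322. 220.] 2256 [ 0.5407 -0.3619  0.064 ]
wrist key_square 0.66 [426. 121.] 2455 [ 0.4608 -0.3197  0.064 ]
wrist key_square 0.39 [426. 121.] 2400 [ 0.461  -0.3198  0.064 ]
wrist key_cross 0.9 [418. 221.] 2574 [ 0.5222 -0.2997  0.064 ]
wrist switch_box 0.8 [365. 149.] 28554 [ 0.4888 -0.3463  0.042 ]
scene key_round 0.77 [318. 239.] 276 [ 0.4609 -0.395   0.064 ]
scene key_round 0.29 [327. 218.] 337 [ 0.5216 -0.3739  0.064 ]
scene key_bar 0.77 [327. 217.] 405 [ 0.5223 -0.3738  0.064 ]
scene key_square 0.92 [275. 231.] 385 [ 0.445  -0.3288  0.064 ]
scene key_cross 0.75 [288. 210.] 432 [ 0.5081 -0.3083  0.064 ]
scene key_cross 0.55 [318. 239.] 290 [ 0.461  -0.3949  0.064 ]
scene switch_box 0.88 [303. 247.] 4613 [ 0.459  -0.3689  0.042 ]
scene switch_box 0.34 [275. 231.] 396 [ 0.4739 -0.3072  0.042 ]
[np.float64(6.74), np.float64(6.62), np.float64(3.64), np.float64(0.0), np.float64(-0.0), np.float64(0.0)]
```

View pics/c7.png

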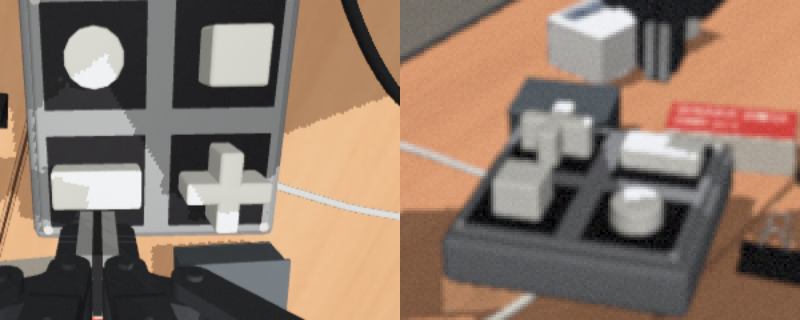

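>>> send_rows(
  series=[2.2,2.2,-0.3,0,0,0,0,4.5,4.4,-0.3,0,0,0,0,6.7,6.5,0,0,0,0,0,6.7,6.5,0,0,0,0,0,6.7,6.5,1.5,0,0,0,0,6.7,6.5,3,0,0,0,0,6.7,6.5,3.6,0,0,0,0,6.7,6.5,3.6,0,0,0,0],
)

```text
clock: 10.95
tcp_pos: [0.4589, -0.3162, 0.0413]
orientation: [-0.001, -0.148, 0.989, 0.001]
wrist_force: [-0.6, 0.4, 0.3]
finger_gap: -0.0002
```

Run:
```python
from h import *
todo([.459,-.317,.024],197); s=get_state(); print(s["tcp_pos"],s["wrist_force"])
```

```text
[np.float64(0.01), np.float64(-0.08), np.float64(1.73), np.float64(0.2), np.float64(-0.1), np.float64(0.0)]
[ 0.45892683 -0.316212    0.04126618] [-0.59063297  0.44626912  0.25491586]
```

>>> send_rows(
  series=[0,0,0.2,0,0,0,0,0,0,0.4,0,0,0,0,0,0,0.6,0,0,0,0,0,0,0.8,0,0,0,0,0,0,1.0,0,0,0,0,0,0,1.2,0,0,0,0,0,0,1.4,0,0,0,0,0,0,1.5,0,0,0,0,0,0,1.5,0,0,0,0],
)

```text
clock: 11.7
tcp_pos: [0.4604, -0.3175, 0.0279]
orientation: [0.0, -0.148, 0.989, -0.0]
wrist_force: [0.9, -0.7, 3.6]
finger_gap: -0.0001
```

>>> send_rows(
  series=[0,0,0.2,0,0,0,0,0,0,0.35,0,0,0,0,0,0,0.35,0,0,0,0],
)

```text
clock: 11.95
tcp_pos: [0.4605, -0.3176, 0.0248]
orientation: [0.001, -0.148, 0.989, -0.001]
wrist_force: [0.6, -0.7, 7.6]
finger_gap: 0.0001
```

Bottomed like the others. Raise well clear and check.

>>> send_rows(
  series=[0,0,-1,0,0,0,0,0,0,-3,0,0,0,0,0,0,-6,0,0,0,0,0,0,-9,0,0,0,0,0,0,-12,0,0,0,0,0,0,-15,0,0,0,0,0,0,-17,0,0,0,0,0,0,-17,0,0,0,0,0,0,-17,0,0,0,0],
)

```text
clock: 12.7
tcp_pos: [0.46, -0.3173, 0.1953]
orientation: [0.0, -0.148, 0.989, -0.001]
wrist_force: [-0.7, 0.4, -0.4]
finger_gap: -0.0001
```

Run:
```python
from h import *
cs,b=find("scene"); w=read_camera("wrist"); s=get_state(); print(s["tcp_pos"],s["wrist_force"],np.abs(s["qvel"]).max())
cv2.imwrite("pics/c8.png",np.hstack([cv2.resize(w[60:300,200:500],(400,320)),cv2.resize(b[160:280,230:380],(400,320),interpolation=3)]))
```

```text
scene key_round 0.72 [328. 217.] 393 [ 0.5227 -0.375   0.064 ]
scene key_round 0.67 [318. 239.] 260 [ 0.4611 -0.3944  0.064 ]
scene key_bar 0.6 [328. 217.] 395 [ 0.5231 -0.3747  0.064 ]
scene key_square 0.52 [276. 233.] 330 [ 0.4399 -0.3332  0.064 ]
scene key_square 0.44 [369. 258.] 388 [ 0.4584 -0.4803  0.064 ]
scene key_cross 0.84 [288. 210.] 397 [ 0.5083 -0.308   0.064 ]
scene switch_box 0.73 [302. 246.] 4853 [ 0.4593 -0.3666  0.042 ]
[ 0.45930185 -0.31658056  0.1929773 ] [-0.24427481  0.30641808 -0.46296633] 0.008828904446153845
```

View pics/c8.png

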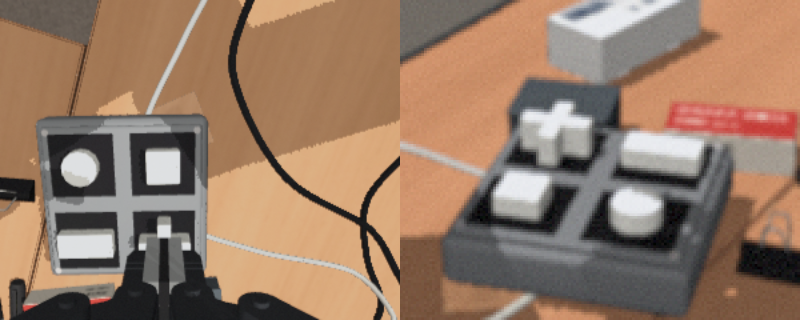

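Round, bar and square are visibly down, the cross is still tall, and the small things beside the box haven't moved. The arm is clear, so I'm handing in.

```bash
python3 -c "
from workcell import *
print(hand_in())"
```

```text
the job is handed in; nothing more can be done
None
```

I pressed the round, bar and square keys in that order with the shut fingertips, and handed the job in shortly after 12.7 s on the clock. Each press ended at about 8 N, with the force rising at roughly the cap spring's rate, which means the key was at the bottom of its travel.

- **Final pictures:** the round, bar and square keys stand low and the cross key is still up. The boxes and the binder clip are where they were.
- **Arm:** it stopped with the reported tool point (TCP) about 0.19 m above the desk, touching nothing. The wrist force was about 0.5 N, which is within the noise.
- **Disagreement:** in the pictures the fingertips looked about 30 mm shorter than the reported TCP. Key contact confirmed this: the keys bottomed with the TCP reading 24–25 mm above the desk. I set the press depth by force and pictures instead of the reported height.
- **Other faults:** one move call was refused because of a typing slip, and nothing moved. The image networks sometimes mixed up the keys, so I checked their positions against the pictures.

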